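# Uncover the feeder inlet and load the T-shaped blank

## Task

Swing the dust cover of the gravity feeder aside on its pin until the T-shaped inlet is completely uncovered and leave it open. Then put the T-shaped aluminium blank through the inlet, turned to match the opening, so that it slides down the chute and comes to rest against the end stop; leave the straight bar and the round bushing where they are.

Things in the scene. Friction and masses are not known exactly. Their poses are not given: they have to be found in the camera images.
- cover (a joint): angle (rad) of the feeder's flat aluminium dust cover about its single vertical pin: 0 = squarely over the inlet, it grows counter-clockwise seen from above, stop at 2.0; from 1.5 on the whole inlet is uncovered. It starts between 0 and 0.25. It turns with light dry friction (about 1 N at the fin) and stays where it is left
- cover_pin (a point): point on the cover's vertical pin, level with the cover's top face (183 mm above the table); axes as inlet. The cover is a plate 54 wide, 4 thick, reaching 98 mm from the pin along the inlet's -y at angle 0 and swinging towards the inlet's +x; its end is rounded (27 mm radius) about the pin, whose head stands 7 mm above it
- cover_fin (a point): middle of the upright fin on the cover, 77 mm from the pin, half-way up; moves with the cover. The fin is a plate 36 mm long along the cover (radially), 5 mm thick, 28 mm high above the cover's top face: push its flat side to swing the cover. Axes: y points to the pin, x the way the cover opens, z up
- inlet (a point): centre of the T-shaped opening, in the top face of the feeder's dark steel plate (178 mm above the table, 80 wide, 6 thick). Axes: z up, y uphill to the pin 57 mm away, -y down the chute. Opening, mm: wide part 40 in x, y -29 to -7; narrow part 26 in x, y -7 to +29. Below is a free well where a part drops 40 mm on to the slick 35-degree chute. Feeder fixed to the table
- chute_end (a point): where the centre of the T-shaped blank lies when it rests in the chute against the end stop, 124 mm downhill (-y) of the inlet and 50 mm above the table; tilted 35 degrees. Axes as inlet. The chute's channel is 44 mm wide, its last part is open above, the rest has a clear guard
- tblock_center (a point): centre (half-way up) of the T-shaped aluminium blank, standing on the table with the T seen from above: 52 mm long in its y, 32 mm high; the head, 34 mm wide in x, takes y -26 to -10, the shank, 20 mm wide in x, takes y -10 to +26. It weighs about 100 g. It enters the inlet with its axes parallel to the inlet's (head downhill), about 3 mm free on every side
- bar_center (a point): centre of a straight aluminium bar, 20 x 52 x 32 mm (x, y, z), a bystander standing on the table
- bushing_center (a point): centre of a round aluminium bushing, 36 mm across, 18 mm bore, 32 mm high, a bystander standing on the table
There are look-alikes about, which are no part of the job. What is shaped like the part that bears tblock_center but orange or yellow is not meant.

How it is judged:
By the outcome, as a careful person would: the job done as asked, in the order asked, and still so for the second after the job is handed in, with the robot touching nothing.
It also fails if it takes over 48 s, if anything falls off the work surface, if the arm or the gripper's body presses on something with over 40 N, if the wrist force passes 120 N, or if a joint passes its speed limit or range.

## Robot

A 7-joint arm with a two-finger parallel gripper is mounted at the origin on the work surface. World frame = base frame: x ahead of the robot, y to its left, z up, the work surface at z = 0. Lengths are in m, angles in rad, forces in N, time in s.
With the tool pointing down it reaches from about 0.425 to 0.95 m from the base axis. Payload 4.7 kg.
Tool frame: the origin (TCP) lies between the finger pads; the fingertips stand 25 mm ahead of it and the grasp point (between the pads) lies 6 mm ahead of it; x points along the fingers, z is the direction in which the jaws open and shut, and the axes are right-handed (so a half turn about x gives the same grasp; the last joint's range is limited). The gripper opens to 85 mm and grips with 20 to 120 N. Pads are 22 mm wide; open, the fingers measure 114 mm over their backs; the gripper's body (76 mm by 85 mm) begins 54 mm behind the grasp point. The pads swing forward as they close: fully open they stand 13 mm farther back than shut.
Start: joints at [1.211, 0.469, -0.049, 1.532, 0.024, 1.141, -0.082], TCP at [0.219, -0.638, 0.256] pointing down, gripper open.
Joint ranges: [-2.59, 2.59], [-0.33, 1.99], [-1.39, 1.29], [0.1, 2.45], [-1.04, 4.18], [0.21, 1.99], [-2.66, 2.66]. Speed limits (rad/s): [2.57, 2.57, 3.14, 3.14, 3.14, 3.14, 3.14].

## Interface

Orientations are given as a 3x3 rotation matrix whose columns are the frame's x, y, z axes.
In Python, from rig import * gives the robot as it stands. Calls block until the motion is done:
- movep(position, orientation): joint-space move of the TCP to a pose.
- move_l(position, attitude=None, feed=0.15, until_force=None): straight line of the TCP; attitude=None keeps the orientation; feed is the mean speed in m/s. With until_force (N) it stops when the force on the tool has changed by that much, and returns True; else False.
- move_joints(angles): joint-space move.
- command_gripper(opening, newtons=None): finger opening in m; newtons is the grip in N (None keeps the last); returns when the fingers have stopped.
- sleep(seconds).
- inverse_kinematics(position, orientation): joint angles nearest the present ones, or None.
- sense(): the state.
- camera(name): name is "scene" or "top" or "wrist"; returns (picture, depth): 420x560x3 uint8, red, green, blue; 420x560 float32, m along the optical axis (not along the pixel's ray), 0 where there is no reading.
- camera_params(name): a dict with "K" (3x3 intrinsics, pixels), "position" and "rotation" of the camera in the world; the wrist camera has in their place "tool_from_camera" (4x4, takes a point from camera to tool coordinates, whose origin is the TCP and whose axes are the tool frame's). Camera axes: x right, y down, z forward; pixel columns grow to the right and rows downward; lengths in m; the calibration is good to about 2 mm. A picture is of the moment at which its call begins: read the wrist's pose just before it. camera_params takes no time and is no camera call.
A pose or a line that the arm cannot do raises Unreachable and nothing moves.
- finish_job(): hands the job in, once; it reports no verdict.
The state is a dict: "time_s": time; "joint_pos": joint angles; "qd": joint speeds; "joint_efforts": joint torques, N m; "position": TCP position; "tcp_rot": TCP orientation; "wrist_force": force on the tool from outside, world axes, zero at the start; "ft_torque": the same for the moment, N m; "finger_gap": finger opening in m.
Only numpy, scipy, OpenCV 4.12 (cv2) and the standard library are available. Lean on these libraries where they do the work, as an engineer would, in place of code of your own. Each camera call takes 0.05 s, during which the arm holds its last target.

## Working session

There is one attempt and no reset: what is moved stays moved. The work goes in short steps, each a Python script; the robot and the scene stay as the last script left them, time stands still between calls to the robot, and variables do not carry over. Pictures are saved under pics/ and viewed, and the job is handed in when it is done.

```bash
mkdir -p pics; ls
python3 - <<'E'
from rig import *
import cv2,numpy as np
for n in ("scene","top"):
    p,d=camera(n); cv2.imwrite(f"pics/{n}0.png",p[:,:,::-1]); np.savez(f"pics/{n}0.npz",p=p,d=d)
    c=camera_params(n); print(n,c)
s=sense(); print(s['time_s'],s['position'],s['tcp_rot'])
E
```

```text
pics
scene {'K': array([[511.08468486,   0.        , 284.04342249],
       [  0.        , 511.08468486, 214.15269094],
       [  0.        ,   0.        ,   1.        ]]), 'position': array([0.90481322, 0.36724388, 0.94139146]), 'rotation': array([[-0.66948909,  0.62744299, -0.39761746],
       [ 0.74276854,  0.55904515, -0.36846087],
       [-0.00890208, -0.54201828, -0.84031955]])}
top {'K': array([[435.72412731,   0.        , 271.87542133],
       [  0.        , 435.72412731, 214.32322889],
       [  0.        ,   0.        ,   1.        ]]), 'position': array([0.38048302, 0.01085372, 0.88009224]), 'rotation': array([[-0.01725709, -0.98654632,  0.16256862],
       [-0.99979079,  0.01524087, -0.01364138],
       [ 0.01098017, -0.16277002, -0.98660294]])}
0.1 [ 0.21910782 -0.63795397  0.25537544] [[-5.96558285e-04  9.45769535e-01  3.24837852e-01]
 [ 1.62288070e-03  3.24838398e-01 -9.45768144e-01]
 [-9.99998505e-01 -3.70327405e-05 -1.72865616e-03]]
```

View pics/scene0.png

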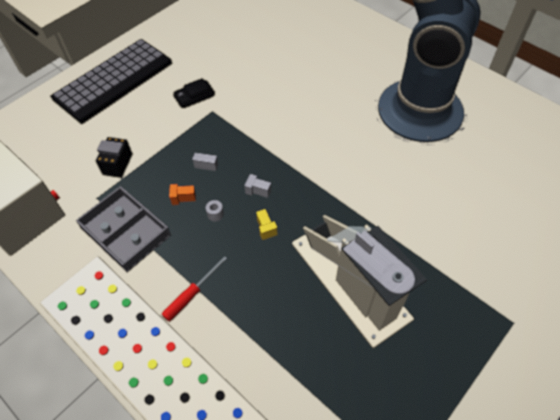

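View pics/top0.png

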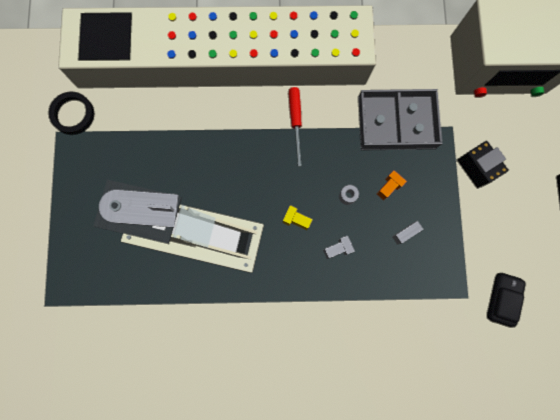

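```bash
cat > h.py <<'E'
import numpy as np,cv2
from rig import *
def px2w(n,u,v,z=None,d=None):
    c=camera_params(n);K=c['K'];r=c['rotation']@np.linalg.solve(K,[u,v,1.]);p=c['position']
    return p+r*((z-p[2])/r[2] if d is None else d)
def w2px(n,P):
    c=camera_params(n);q=c['K']@(c['rotation'].T@(np.asarray(P)-c['position']));return q[:2]/q[2]
E
python3 - <<'E'
import cv2,numpy as np
p=cv2.imread('pics/top0.png')
a=cv2.resize(p[170:275,280:430],None,fx=5,fy=5,interpolation=cv2.INTER_CUBIC);cv2.imwrite('pics/cropT.png',a)
a=cv2.resize(p[175:275,90:270],None,fx=4.4,fy=4.4,interpolation=cv2.INTER_CUBIC);cv2.imwrite('pics/cropF.png',a)
E
```

```text
(no output)
```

View pics/cropT.png

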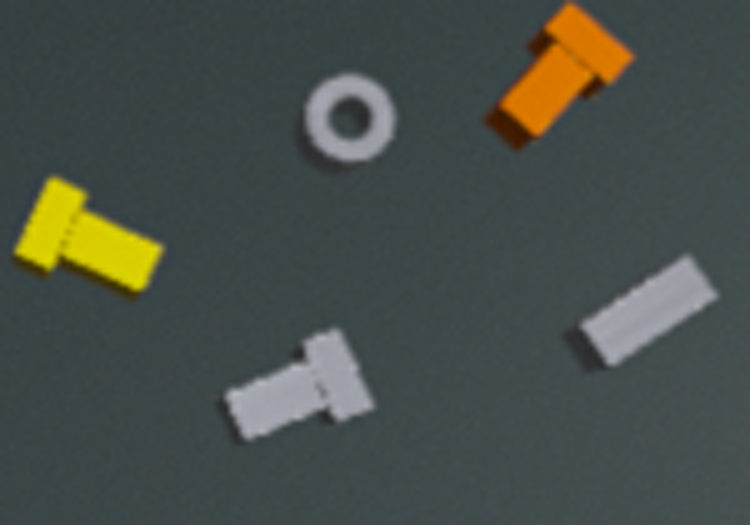

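View pics/cropF.png

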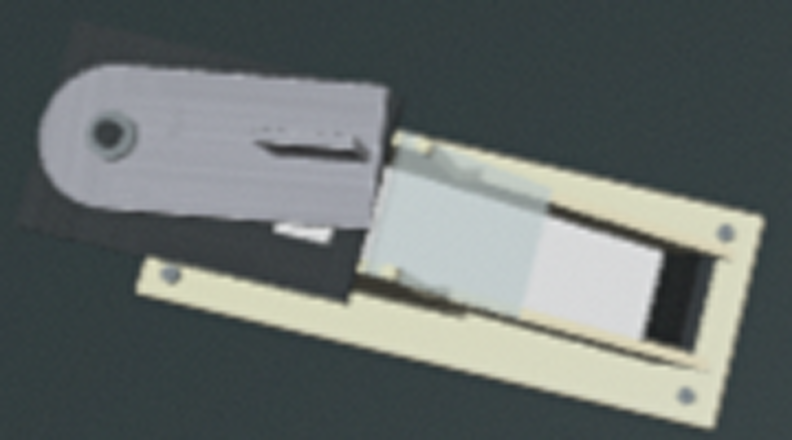

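Run:
```python
from h import *
f=lambda u,v:(90+u/4.4,175+v/4.4)
g=lambda u,v:(280+u/5,170+v/5)
D=np.load('pics/top0.npz')['d']
print('pin',px2w('top',*f(108,133),z=.19))
for c in [(148,258),(763,215),(713,428),(137,292)]: print('base',c,px2w('top',*f(*c),z=.008))
for c in [(388,85),(370,225)]: print('cov',px2w('top',*f(*c),z=.183))
for c in [(350,298)]: print('plate',px2w('top',*f(*c),z=.178))
print('T head mid',px2w('top',*g(339,375),z=.032),'shank end',px2w('top',*g(234,413),z=.032))
for u,v in [(115,205),(409,232),(350,187),(125,203)]: print(px2w('top',u,v,d=D[v,u]))
print(camera_params('wrist'))
for u,v in [g(380,300)]: print(u,v)
```

```text
pin [0.51288133 0.25345734 0.19      ]
base (148, 258) [0.48950999 0.2968813  0.008     ]
base (763, 215) [0.50490921 0.01624166 0.008     ]
base (713, 428) [0.40827535 0.04014947 0.008     ]
base (137, 292) [0.47402464 0.30127378 0.008     ]
cov [0.53075087 0.15335841 0.183     ]
cov [0.47850218 0.15900601 0.183     ]
plate [0.45232923 0.16685828 0.178     ]
T head mid [ 0.45719548 -0.14816622  0.032     ] shank end [ 0.44304203 -0.10651926  0.032     ]
[0.51327803 0.25281298 0.18980972]
[ 0.48099697 -0.27036291  0.03063718]
[ 0.57328878 -0.15801397  0.03127808]
[0.51744504 0.23884386 0.18401724]
{'K': array([[342.59382038,   0.        , 278.48796322],
       [  0.        , 342.59382038, 205.89073117],
       [  0.        ,   0.        ,   1.        ]]), 'tool_from_camera': array([[-9.99859468e-04, -2.74929234e-01,  9.61463945e-01,
        -1.15726914e-01],
       [ 1.56915826e-04, -9.61464456e-01, -2.74929217e-01,
         6.91974145e-02],
       [ 9.99999488e-01, -1.24021671e-04,  1.00447009e-03,
        -4.26849087e-04],
       [ 0.00000000e+00,  0.00000000e+00,  0.00000000e+00,
         1.00000000e+00]])}
356.0 230.0
```

```bash
cat >> h.py <<'E'
PIN=np.array([.5129,.2535]); AY=np.radians(76.1)   # inlet y axis heading
def setup(pin=PIN,ay=AY): return pin-.057*np.array([np.cos(ay),np.sin(ay)])
def down(a): # tool z heading a
    z=np.array([np.cos(a),np.sin(a),0]);x=np.array([0,0,-1.]);return np.c_[x,np.cross(z,x),z]
def push_pose(th,h,off,sgn=1,r=.077,pin=None):
    if pin is None: pin=PIN
    b=AY-np.pi+th; e=np.array([np.cos(b),np.sin(b)]);t=np.array([-e[1],e[0]])
    return np.r_[pin+r*e-off*t,h],down(b+np.pi/2+(0 if sgn>0 else np.pi))
def wpx2w(s,u,v,z=None,d=None):
    c=camera_params('wrist');T=np.eye(4);T[:3,:3]=s['tcp_rot'];T[:3,3]=s['position'];M=T@c['tool_from_camera']
    r=M[:3,:3]@np.linalg.solve(c['K'],[u,v,1.]);p=M[:3,3]
    return p+r*((z-p[2])/r[2] if d is None else d)
def snap(n):
    s=sense();p,d=camera('wrist');cv2.imwrite(f'pics/{n}.png',p[:,:,::-1]);np.savez(f'pics/{n}.npz',p=p,d=d,pos=s['position'],rot=s['tcp_rot']);return s
E
python3 - <<'E'
from h import *
for sg in (1,-1):
    for th,h in ((.1,.32),(.1,.215),(.8,.215),(1.3,.215),(1.8,.215)):
        q=inverse_kinematics(*push_pose(th,h,.03,sg)); print(sg,th,None if q is None else np.round(q,2))
    for a in (AY-np.pi/2,AY+np.pi/2):
        q=inverse_kinematics(np.r_[setup(),.2],down(a)); print('inl',None if q is None else np.round(q,2))
print(sense()['joint_pos'])
E
```

```text
1 0.1 [ 0.48  0.31 -1.13  1.8   0.3   1.22 -0.88]
1 0.1 [ 0.42  0.45 -1.11  1.93  0.47  1.05 -1.04]
1 0.8 [ 0.45  0.59 -1.17  1.82  0.6   1.14 -0.37]
1 1.3 [ 0.39  0.66 -1.17  1.73  0.65  1.2   0.1 ]
1 1.8 [ 0.34  0.75 -1.21  1.65  0.73  1.27  0.54]
inl [ 0.37  0.54 -1.11  1.88  0.56  1.07 -1.21]
inl [ 0.4   0.58 -1.17  1.88  0.6   1.1   1.89]
-1 0.1 [ 0.5   0.33 -1.17  1.8   0.32  1.23  2.24]
-1 0.1 [ 0.45  0.48 -1.17  1.93  0.51  1.07  2.06]
-1 0.8 [-1.2   0.52  1.12  1.91 -0.54  1.06 -2.44]
-1 1.3 [-0.93  0.45  0.72  1.81 -0.34  1.02 -2.15]
-1 1.8 [ 0.1   0.54 -0.75  1.66  0.4   1.1  -2.35]
inl [ 0.37  0.54 -1.11  1.88  0.56  1.07 -1.21]
inl [ 0.4   0.58 -1.17  1.88  0.6   1.1   1.89]
[ 1.21110857  0.46936372 -0.04861018  1.53354836  0.0240834   1.14099432
 -0.08228204]
```

Run:
```python
from h import *
p,R=push_pose(.1,.33,.045)
movep(p,R); command_gripper(0.0)
s=snap('w1'); print(s['time_s'],s['position'],sense()['finger_gap'])
```

```text
3.8833 [0.4574262  0.18367587 0.33001421] 6.90251521217044e-05
```

View pics/w1.png

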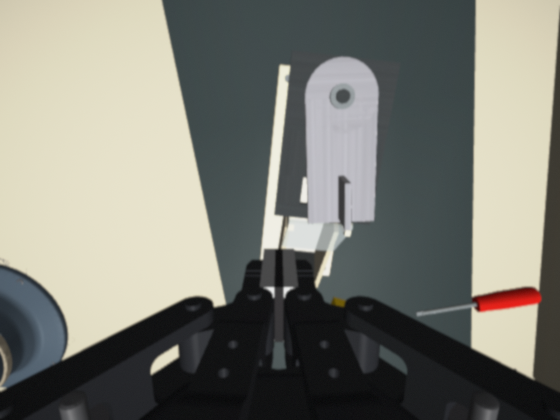

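Run:
```python
from h import *
D=np.load('pics/w1.npz');s=dict(position=D['pos'],tcp_rot=D['rot'])
print('pin',wpx2w(s,342.5,96,z=.19))
L=wpx2w(s,308,222,z=.183);Rr=wpx2w(s,374,221,z=.183);print(L,Rr,(L+Rr)/2)
print('fin top ends',wpx2w(s,349,228,z=.211),wpx2w(s,349,182,z=.211))
p=cv2.imread('pics/w1.png');cv2.imwrite('pics/w1c.png',cv2.resize(p[50:290,240:420],None,fx=3.3,fy=2.5 and 2.5,interpolation=cv2.INTER_CUBIC))
```

```text
pin [0.51299703 0.25431197 0.19      ]
[0.47781435 0.16146342 0.183     ] [0.53074702 0.15470648 0.183     ] [0.50428069 0.15808495 0.183     ]
fin top ends [0.50555153 0.16242013 0.211     ] [0.50847125 0.19644942 0.211     ]
```

View pics/w1c.png

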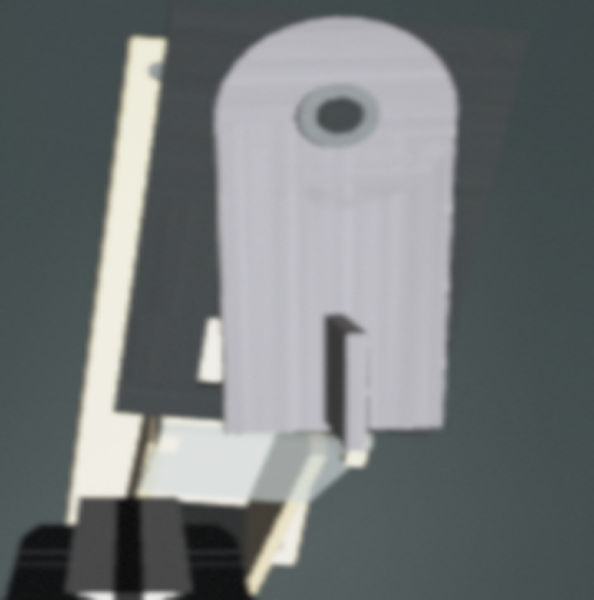

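```bash
sed -i 's/^PIN=.*; AY/PIN=np.array([.513,.254]); AY/' h.py
python3 - <<'E'
from h import *
p,R=push_pose(.1,.222,.045)
print(move_l(p,R,feed=.15,until_force=8))
s0=sense()['wrist_force']
for th in np.linspace(.1,1.75,12):
    p,R=push_pose(th,.222,.017)
    hit=move_l(p,R,feed=.1,until_force=15)
    print(round(th,2),hit,np.round(sense()['wrist_force']-s0,1))
    if hit: break
s=snap('w2'); print(s['time_s'],s['position'])
E
```

```text
False
0.1 False [-1.1  0.1 -0.8]
0.25 False [-1.1 -1.1 -1.9]
0.4 False [-2.3  0.4 -0.7]
0.55 False [-1.2  0.2 -0.8]
0.7 False [-1.5 -0.6 -1.3]
0.85 False [-1.3  0.  -0.6]
1.0 False [-2.4  0.7 -1.9]
1.15 False [-0.3 -0.8 -1.6]
1.3 False [ 0.1  0.4 -1.8]
1.45 False [-0.2 -1.  -1.1]
1.6 False [-1.   0.  -0.1]
1.75 False [-1.2 -0.4 -1.6]
8.5333 [0.58851006 0.23199704 0.222031  ]
```

View pics/w2.png

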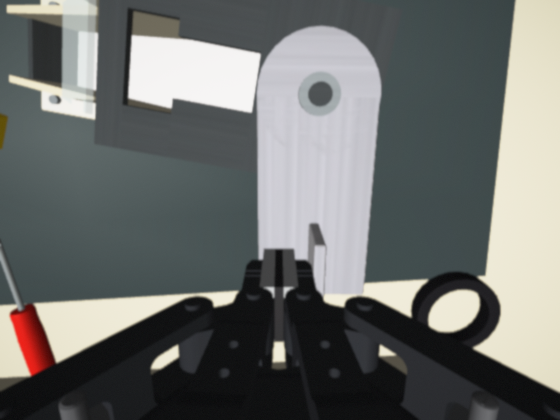

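Run:
```python
import cv2
p=cv2.imread('pics/w2.png');cv2.imwrite('pics/w2c.png',cv2.resize(p[0:130,110:290],None,fx=4.4,fy=4.4,interpolation=cv2.INTER_CUBIC))
```

```text
(no output)
```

View pics/w2c.png

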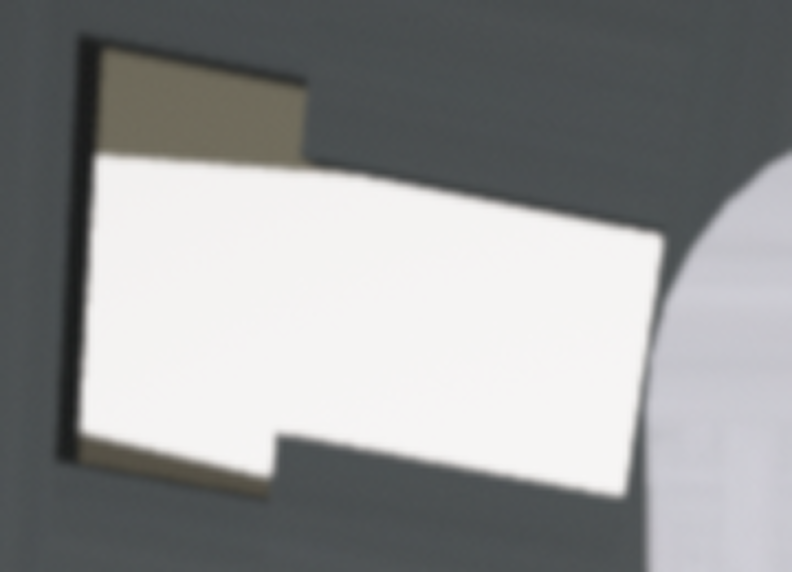

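```bash
cat >> h.py <<'E'
def rigid(A,B):
    A=np.asarray(A,float);B=np.asarray(B,float);a=A.mean(0);b=B.mean(0)
    U,S,V=np.linalg.svd((A-a).T@(B-b));R=(V.T@np.diag([1,np.sign(np.linalg.det(V.T@U.T))])@U.T)
    t=b-R@a;return R,t,np.linalg.norm(A@R.T+t-B,axis=1)
E
python3 - <<'E'
from h import *
D=np.load('pics/w2.npz');s=dict(position=D['pos'],tcp_rot=D['rot'])
px=[(82,36),(308,80),(57,462),(268,497),(305,165),(278,433),(665,235),(625,496)]
ob=np.array([(-20,-29),(-20,-7),(20,-29),(20,-7),(-13,-7),(13,-7),(-13,29),(13,29)])/1e3
W=[wpx2w(s,110+u/4.4-.4,v/4.4-.4,z=.178)[:2] for u,v in px]
R,t,e=rigid(ob,W);print('inlet',t,'yaw',np.degrees(np.arctan2(R[1,0],R[0,0]))+90,np.round(e*1e3,1))
pin=wpx2w(s,320,94,z=.19);print('pin',pin,'inlet from pin',pin[:2]-.057*R[:,1])
a,b=wpx2w(s,259,240,z=.183),wpx2w(s,258,120,z=.183);d=a-b
th=np.arctan2(d[1],d[0])-np.arctan2(-R[1,1],-R[0,1]);print('cover th',th)
E
```

```text
inlet [0.49996855 0.1999585 ] yaw 75.62545439903562 [0.6 0.3 0.5 0.8 0.7 0.3 0.7 0.6]
pin [0.51373982 0.25416019 0.19      ] inlet from pin [0.49958903 0.19894466]
cover th 1.7458076737182353
```

Run:
```python
from h import *
p,R=push_pose(1.6,.222,.045); move_l(p,None,feed=.15)
p2=p.copy();p2[2]=.30; move_l(p2,None,feed=.25)
a=np.radians(108.8);y=np.array([np.cos(a),np.sin(a)]);c=np.array([.4514,-.1311])
movep(np.r_[c-.05*y,.16],down(a-np.pi/2))
s=snap('w3'); print(s['time_s'],s['position'],s['joint_pos'])
q,d=camera('top');cv2.imwrite('pics/top1.png',q[:,:,::-1])
command_gripper(.05,60)
print(sense()['time_s'])
```

```text
10.9833 [ 0.46850645 -0.17723405  0.16052363] [ 1.15892516  0.575774   -1.16420244  1.99674934  0.63766845  0.99549323
  0.01049626]
11.6167
```

View pics/w3.png

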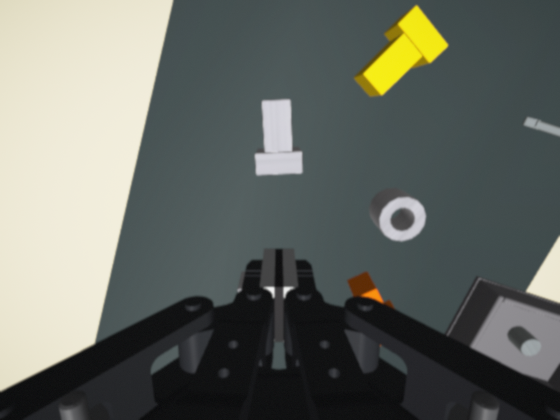

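View pics/top1.png

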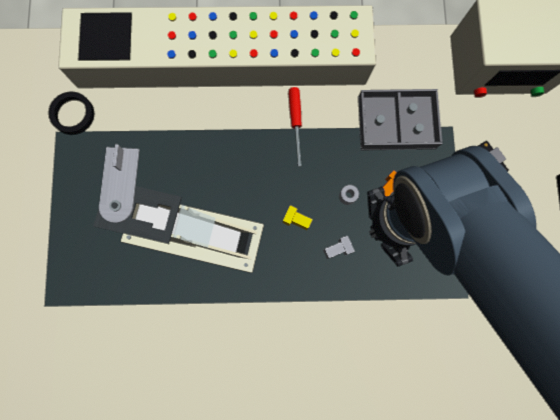

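Run:
```python
import cv2
p=cv2.imread('pics/w3.png');cv2.imwrite('pics/w3c.png',cv2.resize(p[90:185,235:325],None,fx=6,fy=6,interpolation=cv2.INTER_CUBIC))
```

```text
(no output)
```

View pics/w3c.png

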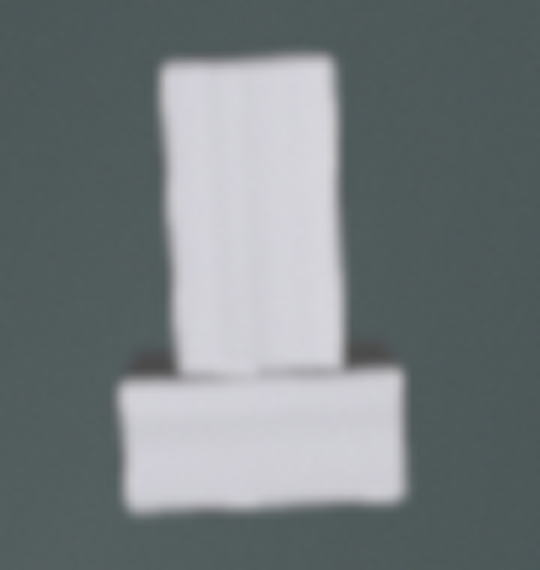

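Run:
```python
from h import *
D=np.load('pics/w3.npz');s=dict(position=D['pos'],tcp_rot=D['rot'])
px=[(162,63),(335,55),(178,373),(345,368),(120,380),(404,368),(128,513),(406,502)]
ob=np.array([(-10,26),(10,26),(-10,-10),(10,-10),(-17,-10),(17,-10),(-17,-26),(17,-26)])/1e3
W=[wpx2w(s,235+u/6-.4,90+v/6-.4,z=.032)[:2] for u,v in px]
R,t,e=rigid(ob,W);h=np.degrees(np.arctan2(R[1,1],R[0,1]));print('blank',t,'heading y',h,np.round(e*1e3,1))
b=np.r_[t+.003*R[:,1],.044];Rg=down(np.radians(h)-np.pi/2)
print(b,inverse_kinematics(b,Rg))
```

```text
blank [ 0.45140325 -0.13032661] heading y 111.27409798242641 [0.4 0.4 0.5 0.3 0.2 0.1 0.2 0.3]
[ 0.45031476 -0.12753104  0.044     ] [ 0.94564332  0.68280979 -0.98377748  2.1490785   0.85309223  0.77173281
 -0.23240817]
```

Run:
```python
from h import *
b=np.array([.45031,-.12753]);a=np.radians(111.27);Rg=down(a-np.pi/2)
movep(np.r_[b,.10],Rg)
print(move_l(np.r_[b,.044],Rg,feed=.12,until_force=8))
s=sense();print('at',s['position']); command_gripper(0.0,40); s=sense();print('gap',s['finger_gap'])
move_l(np.r_[b,.15],None,feed=.2); print(sense()['finger_gap'])
ay=np.radians(75.8);y=np.array([np.cos(ay),np.sin(ay)]);c=np.array([.4998,.1995])
movep(np.r_[c-.055*y,.3065],down(ay-np.pi/2))
s=snap('w4'); print(s['time_s'],s['position'],s['finger_gap'],s['wrist_force'])
q,d=camera('scene');cv2.imwrite('pics/scene1.png',q[:,:,::-1])
p=cv2.imread('pics/w4.png');cv2.imwrite('pics/w4c.png',cv2.resize(p[60:260,190:370],None,fx=3,fy=3,interpolation=cv2.INTER_CUBIC))
```

```text
False
at [ 0.45115273 -0.1278182   0.04459128]
gap 0.018740729513435816
0.018864265312584467
14.9167 [0.48629712 0.14453697 0.30511839] 0.01883941929370353 [ 0.4583211  -1.02240146  0.19856205]
```

View pics/w4.png

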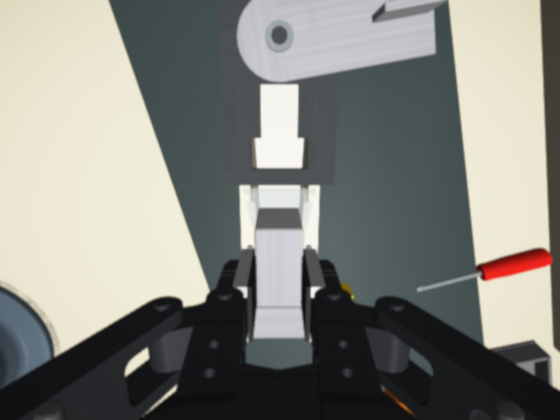

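View pics/w4c.png

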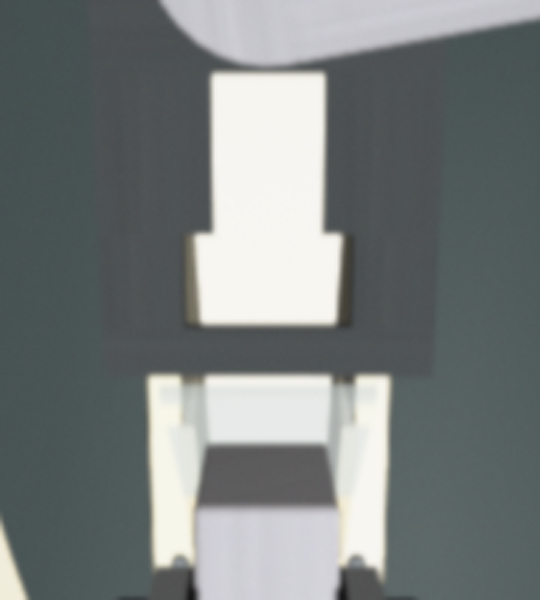

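View pics/scene1.png

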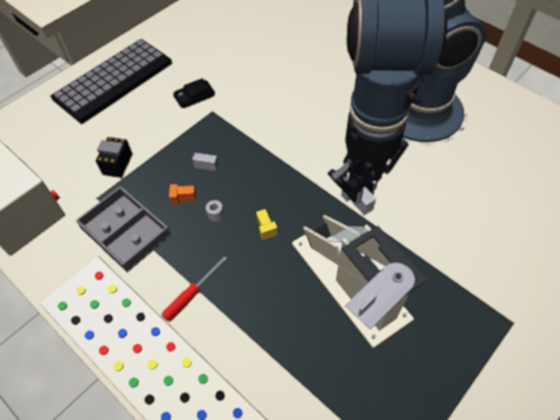

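Run:
```python
from h import *
D=np.load('pics/w4.npz');s=dict(position=D['pos'],tcp_rot=D['rot'])
C=lambda u,v:(190+u/3-.33,60+v/3-.33)
px=[(211,72),(326,72),(213,233),(325,233),(187,233),(352,233),(184,325),(352,325)]
ob=np.array([(-13,29),(13,29),(-13,-7),(13,-7),(-20,-7),(20,-7),(-20,-29),(20,-29)])/1e3
W=[wpx2w(s,*C(*q),z=.178)[:2] for q in px]
R,t,e=rigid(ob,W);print('inlet',t,'heading y',np.degrees(np.arctan2(R[1,1],R[0,1])),np.round(e*1e3,1))
Rt=s['tcp_rot'];print('tool y,z heading',np.degrees(np.arctan2(Rt[1,1],Rt[0,1])),np.degrees(np.arctan2(Rt[1,2],Rt[0,2])),'x',Rt[:,0])
print('inlet rel tool (y,z)',(Rt.T@(np.r_[t,.178]-s['position']))[1:])
z=s['position'][2]
for q,dz in [((197,507),.0126),((337,507),.0126),((197,445+58),.0126),((204,445),.0446),((328,445),.0446)]:
    print(q,Rt.T@(wpx2w(s,*C(*q),z=z-dz)-s['position']))
for q in [(253,338),(304,338)]: print('head',Rt.T@(wpx2w(s,*q,z=z-.0126)-s['position']))
D3=np.load('pics/w3.npz');p3=D3['pos'];R3=D3['rot']
print('blank rel tool in w3',R3.T@(np.array([.45140,-.13033,.032])-p3))
```

```text
inlet [0.49998248 0.1994648 ] heading y 75.71453115612653 [0.6 0.7 0.1 0.1 1.  0.7 0.5 0.5]
tool y,z heading 75.72299307612231 -14.277202048629995 x [-0.00228533 -0.00126536 -0.99999659]
inlet rel tool (y,z) [ 5.68337535e-02 -4.14000804e-05]
(197, 507) [ 0.01257661  0.02365257 -0.00993427]
(337, 507) [0.01254133 0.02365818 0.00860171]
(197, 503) [ 0.01257558  0.02421408 -0.00992381]
(204, 445) [ 0.04457998  0.02279751 -0.01084297]
(328, 445) [0.04454162 0.02280305 0.00931384]
head [ 0.01267144 -0.02723433 -0.01190677]
head [ 0.01262888 -0.02722388  0.01045578]
blank rel tool in w3 [ 0.12852416  0.0499108  -0.0011828 ]
```

Run:
```python
from h import *
ay=np.radians(75.75);y=np.array([np.cos(ay),np.sin(ay)]);x=np.array([y[1],-y[0]])
c=np.array([.49998,.19946])+.0025*y+.0004*x;R=down(ay-np.pi/2)
move_l(np.r_[c,.250],R,feed=.15); print(sense()['position']-np.r_[c,.25])
sleep(.2)
hit=move_l(np.r_[c,.208],R,feed=.05,until_force=5)
s=snap('w5');print(hit,s['time_s'],s['position']-np.r_[c,.208],s['wrist_force'],s['finger_gap'])
q,d=camera('scene');cv2.imwrite('pics/scene2.png',cv2.resize(q[180:360,270:450,::-1],None,fx=3.3,fy=3.3,interpolation=cv2.INTER_CUBIC))
```

```text
[ 0.00021596 -0.00047228  0.00010347]
False 16.8917 [0.00018978 0.00023121 0.00029596] [ 0.46253252 -0.05920721  0.06874563] 0.01885236672144174
```

View pics/w5.png

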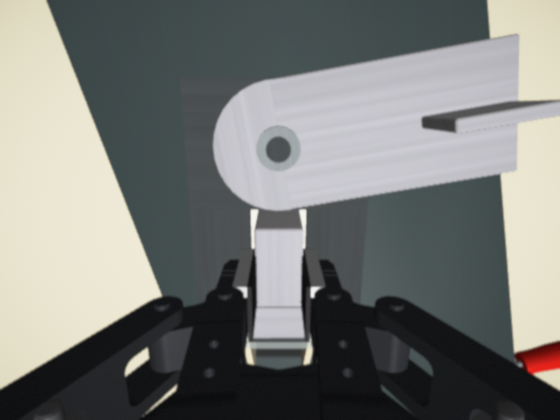

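View pics/scene2.png

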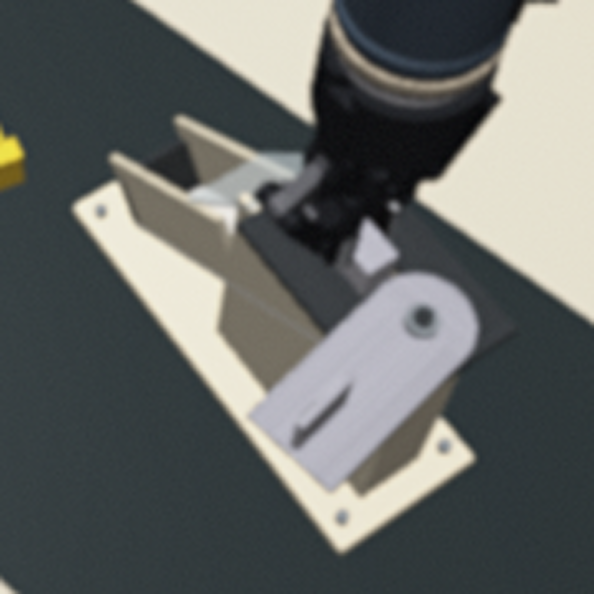

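Run:
```python
from h import *
command_gripper(.045); sleep(.3)
s=sense();p=np.array(s['position']);move_l(p+[0,0,.1],None,feed=.2); 
ay=np.radians(75.75);y=np.array([np.cos(ay),np.sin(ay),0])
p=np.array(sense()['position']);move_l(p-.18*y+[0,0,.03],None,feed=.3)
s=snap('w6');print(s['time_s'],s['position'])
for n in('scene','top'):
    q,d=camera(n);cv2.imwrite(f'pics/{n}3.png',q[:,:,::-1])
```

```text
19.0667 [0.45588303 0.0273175  0.33632217]
```

View pics/w6.png

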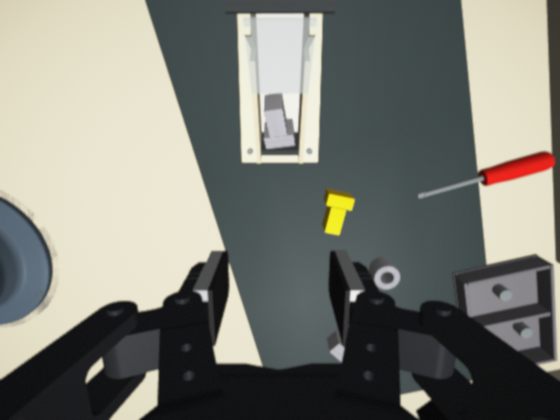

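View pics/scene3.png

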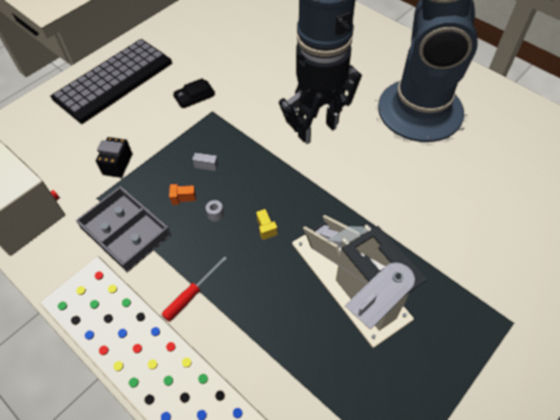

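View pics/top3.png

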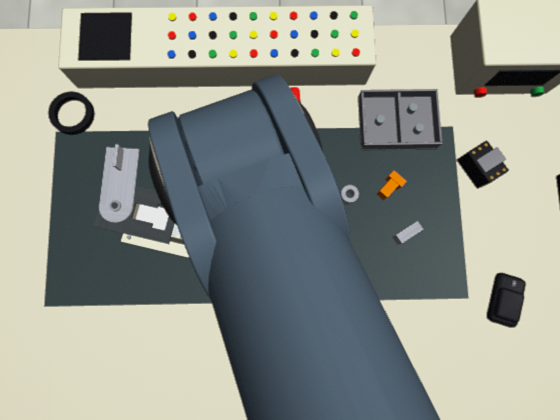

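Run:
```python
from h import *
s=snap('w7')
D=np.load('pics/w7.npz')
p=cv2.imread('pics/w7.png');cv2.imwrite('pics/w7c.png',cv2.resize(p[60:175,220:340],None,fx=5,fy=5,interpolation=cv2.INTER_CUBIC))
c=camera_params('wrist');T=np.eye(4);T[:3,:3]=s['tcp_rot'];T[:3,3]=s['position'];M=np.linalg.inv(T@c['tool_from_camera'])
ay=np.radians(75.75);y=np.array([np.cos(ay),np.sin(ay)]);ce=np.r_[np.array([.49998,.19946])-.124*y,.05]
q=M@np.r_[ce,1];q=c['K']@q[:3];print('chute_end px',q[:2]/q[2])
# expected top-face corners
X=np.r_[y[1],-y[0],0];t=np.radians(35);Y=np.r_[y*np.cos(t),np.sin(t)];Z=np.cross(X,Y)
for a,b in [(-10,26),(10,26),(-17,-26),(17,-26)]:
    P=ce+X*a/1e3+Y*b/1e3+Z*.016;q=c['K']@(M@np.r_[P,1])[:3];u=q[:2]/q[2];print(a,b,u,(u-[220,60])*5)
print(s['time_s'])
```

```text
chute_end px [279.56261951 123.71513737]
-10 26 [270.23731929 113.05711218] [251.18659643 265.28556089]
10 26 [289.19308975 113.13606566] [345.96544873 265.68032831]
-17 -26 [264.93608537 150.28126827] [224.68042687 451.40634134]
17 -26 [293.92157976 150.39659341] [369.60789878 451.98296706]
19.2167
```

View pics/w7c.png

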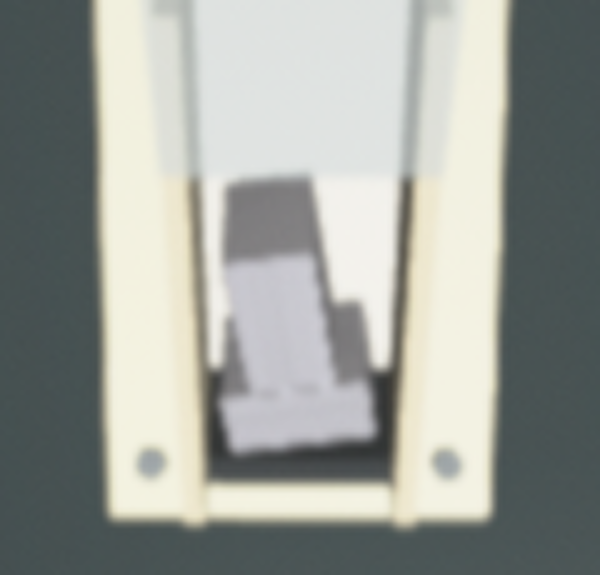

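Run:
```python
from h import *
sleep(.8)
s=snap('w8');print(s['time_s'])
p=cv2.imread('pics/w8.png');o=cv2.imread('pics/w6.png')
print(np.abs(p[60:175,250:310].astype(int)-o[60:175,250:310]).max())
cv2.imwrite('pics/w8c.png',cv2.resize(p[90:165,240:320],None,fx=7,fy=7,interpolation=cv2.INTER_CUBIC))
D=np.load('pics/w8.npz')['d'];
for u,v in [(276,118),(279,130),(270,143),(290,143),(281,145),(268,105),(280,98),(297,108),(280,153),(280,157)]:
    print(u,v,np.round(wpx2w(s,u,v,d=D[v,u]),4))
```

```text
20.0667
63
276 118 [0.4678 0.0845 0.071 ]
279 130 [0.4678 0.071  0.0629]
270 143 [0.4539 0.0585 0.0505]
290 143 [0.4764 0.0529 0.0521]
281 145 [0.4657 0.053  0.0492]
268 105 [0.4629 0.0997 0.0705]
280 98 [0.4772 0.1036 0.0629]
297 108 [0.4939 0.0886 0.039 ]
280 153 [0.4621 0.0437 0.0447]
280 157 [0.4726 0.0947 0.4527]
```

View pics/w8c.png

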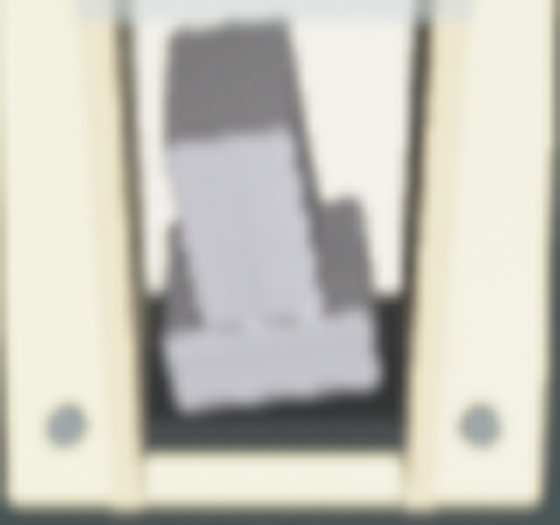

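Run:
```python
from h import *
sleep(2)
s=snap('w9');print(s['time_s'],s['position'],np.load('pics/w8.npz')['pos'])
p=cv2.imread('pics/w9.png')
cv2.imwrite('pics/w9c.png',cv2.resize(np.hstack([cv2.imread(f'pics/{n}.png')[85:165,240:320] for n in('w7','w9')]),None,fx=5,fy=5,interpolation=cv2.INTER_CUBIC))
```

```text
22.1167 [0.45628006 0.02671473 0.3369993 ] [0.45627868 0.02664689 0.33700234]
```

View pics/w9c.png

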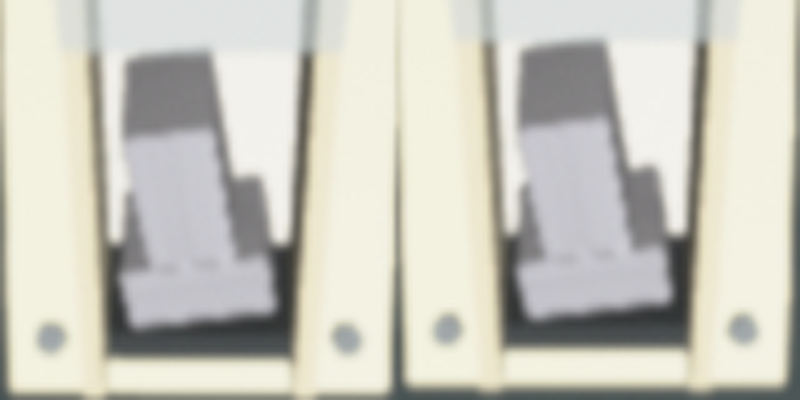

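Run:
```python
from rig import *
print(finish_job()); print(sense()['time_s'])
```

```text
the job is handed in; nothing more can be done
None
the job is handed in; nothing more can be done
```

I swung the dust cover open and put the aluminium T-blank through the inlet. It slid down the chute and is lying still at the end stop. I handed the job in at about 22 s; no verdict is reported.

- **Cover:** I pushed the fin until the cover stood at about 1.75 rad, measured from the wrist picture. The last pictures show it still there with the whole T opening clear.
- **Blank:** I gripped it by the shank and turned it to match the opening. It entered without touching (no force stop), and I released it with its lower end about 15 mm inside.
- **Rest position:** A point on the blank's top face lies within about 1 mm of where the chute-end point puts it. Pictures 3 s apart show no movement.
- **Bystanders:** The bar and the bushing are at the same pixels as at the start. The yellow and orange T's were not touched. The robot is clear of everything.
- **One deviation:** The blank rests turned about 5 degrees in the channel. One head corner is at the stop and the other is about 3 mm off it. I left it that way because it was at rest in the right place, and pushing it straight could have disturbed it.

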